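Lock the scaler's filter cover and hang up its key

ROBOT

A 6-joint arm with a two-finger parallel gripper is mounted at the origin on the work surface. World frame = base frame: x ahead of the robot, y to its left, z up, the work surface at z = 0. Lengths are in m, angles in rad, forces in N, time in s.
With the tool pointing down it reaches from about 0.325 to 0.925 m from the base axis. Payload 3.1 kg.
Tool frame: the origin (TCP) lies where the fingers leave the gripper's body, on its centre line; the fingertips stand 73 mm ahead of it and the grasp point (between the pads) lies ctrl.hold_point_z ahead of it (ctrl.hold_point_z is the distance from the TCP to the grasp point, in m); z points along the fingers, y is the direction in which the jaws open and shut (so a half turn about z gives the same grasp; the last joint's range is limited). The gripper opens to 85 mm and grips with 20 to 120 N. Pads are 22 mm wide; open, the fingers measure 114 mm over their backs; the gripper's body (76 mm by 85 mm) begins 54 mm behind the grasp point. The pads swing forward as they close: fully open they stand 13 mm farther back than shut.
Start: joints at [1.061, 0.217, 1.613, -0, 1.311, -0.112], TCP at [0.242, 0.576, 0.304] pointing down, gripper open.
Joint ranges: [-2.75, 2.75], [-0.78, 2.1], [0.31, 2.55], [-1.13, 4.27], [0.13, 2.63], [-2.58, 2.58]. Speed limits (rad/s): [2.79, 2.79, 3.14, 3.14, 3.14, 3.14].

INTERFACE

Orientations are given as a unit quaternion [x, y, z, w].
In Python, from rig import ctrl, eyes gives the robot as it stands. The module is installed in compiled form; this text tells all that it offers.
- The arm moves only by the shell command python3 -m crank 'ROWS' [FORCE]. ROWS is JSON, a list of rows, each an object of numbers: "tx", "ty", "tz": the shift along the tool's x, y, z in m; "ax", "ay", "az": the turn, a rotation vector about the tool's x, y, z in degrees; "gripper": the closure in counts, from 0 (fully open) to 255 (shut). A call has 1 to 8 rows; each row is the pose to reach, as a shift and turn from the pose commanded when the call began, along the tool's axes at that moment; what a row does not reach only later rows make up. A row lasts 1/8 s, in which the tool goes at most 62.5 mm and 10.7 degrees, less where a joint would pass 70% of its speed; a pose out of reach is approached as far as the arm can. A call with a gripper value outside its range is refused whole. The fingers move at their own pace and stop on an object; FORCE is the grip in N (left out, the last holds). Time passes only in rows, so rows that repeat a pose let the fingers close. It gives the time, the measured TCP pose, the force and the opening at its end, in the units of the state.
- ctrl.observe(): the state, without advancing time (a new reading comes with each control period).
- eyes.get_image(name): name is "scene" or "top" or "wrist"; returns a dict with "color" (480x640x3 uint8, red, green, blue), "mtx" (3x3 intrinsics, pixels), "R" (3x3) and "t" (3): a world point X has camera coordinates R X + t. Camera axes: x right, y down, z forward; pixel columns grow to the right and rows downward; lengths in m; the calibration is good to about 2 mm. The wrist camera is an equidistant fisheye: a pixel r from the principal point sees the ray r / f radians off the axis. A picture is of the moment at which its call begins. There is no depth.
- ctrl.sign_off(): hands the job in, once; it reports no verdict.
The state is a dict: "clock": time; "joint_positions": joint angles; "joint_velocities": joint speeds; "joint_torque": joint torques, N m; "eef_pos": TCP position; "ee_rot": TCP orientation; "contact_force": force on the tool from outside, world axes, zero at the start; "ft_torque": the same for the moment, N m; "width": opening from 0.0 (shut) to 1.0 (fully open).
Only numpy, scipy, OpenCV 4.12 (cv2) and the standard library are available. Lean on these libraries where they do the work, as an engineer would, in place of code of your own. Each camera call takes 0.05 s, during which the arm holds its last target. There are 200 camera calls.

TASK

Take the flat-bladed key out of the instrument stand and use it to turn the slotted lock on the dental unit's filter cover clockwise as far as it goes, so that the cover is locked. Swing the folded key hook on the unit's left side all the way out and leave the key hanging on it by its eye. Do not disturb the other things on the table.

Things in the scene. Friction and masses are not known exactly. Their poses are not given: they have to be found in the camera images.
- unit: Dental scaler unit, a white box fixed to the table, 200 x 260 mm, 95 mm high. Origin: centre of its underside; x runs from its front (robot side) to its back, y to its left, z up. On its top: a steel filter cover with the slotted lock (x -30, y -40 mm), nothing higher than 109 mm above the table. The hook and its bracket on the left (+y) side reach 149 mm.
- cam_slot (a point): Slotted lock, a steel disc 31 mm across in a boss 42 mm across. Point: centre of the slot's mouth, level with the boss's top, 109 mm above the table; x runs along the slot and turns with it, z up. The slot is 8 mm wide at the mouth, 6 mm from 4 mm down, 10 mm deep, 30 mm long. The blade has play in it: the key must turn up to 0.25 rad farther than the lock.
- cam (a joint): Turn of the lock in rad, growing clockwise seen from above: 0 = open (slot across the unit, along its y), 1.571 = fully locked at the stop (slot along the unit's x, towards the black index line on the cover). It starts at 0.1 to 0.35, takes about 0.05 N m to turn and stays where it is left.
- hook_hinge (a point): Hinge of the key hook, a vertical axis on the unit's left side; the point is at the height of the arm's axis, 135 mm above the table. The arm, a round steel rod 7 mm thick, runs level 88 mm from here along this point's own -x (the point turns with it); its end turns up to 14 mm above its axis. The hinge barrel is 16 mm across, 12 mm up and down from the point.
- hook_tip (a point): Point on the arm's axis at its free end, 86 mm from the hinge, just under the upturned end.
- hook (a joint): Swing of the hook in rad, growing clockwise seen from above: 0 = folded along the unit's left side, pointing to its front; 1.571 = fully out at the stop, pointing to the unit's left (+y). Starts at 0 to 0.25; about 0.04 N m; stays where it is left. Folded, it lies 17 mm outside the unit's side and 40 mm above its top; the top is bare for 60 mm inside it.
- key_eye (a point): Steel key, 85 mm long, about 90 g, standing blade down in one of the stand's three wells. Point: centre of the open eye in its handle, 61 mm above the blade's end. The handle is a flat frame 40 mm wide (x) and 10 mm thick (y), 21 mm down to 24 mm up from here; grip its two 40 mm-apart sides. The eye runs through along y, 26 mm wide, 28 mm high. z is up along the key.
- key_tip (a point): Centre of the end of the key's blade, axes as key_eye. The blade is 16 mm wide (x), 3 mm thick (y); the lowest 12 mm are blade alone, then a round shaft 12 mm across, then a collar 28 mm across, 34 to 40 mm above this point. Hung on the hook, the key hangs blade down with its eye's centre 10 to 12 mm below the arm's axis.
- stand: Fixed white plastic block, 56 x 164 mm and 45 mm high, with three square wells 21 mm wide and 40 mm deep in a row along its y, 52 mm apart. Origin: centre of its underside. The key hangs in its well by its collar, its blade's end 11 mm above the table, its eye 72 mm above the table.
- luxator_a: Hand instrument with a pear-shaped handle and no eye, standing in another well of the stand; bystander. Origin at its lower end; its top 91 mm above the table.
- luxator_b: The second hand instrument with a pear-shaped handle, like luxator_a, top 87 mm above the table; bystander.
- tray: Blue open tray 110 x 150 x 28 mm; bystander. Origin: centre of its underside.
- pot: Specimen jar 64 mm across and 60 mm high with a screw lid; bystander. Origin: centre of its underside.
- bowl: Steel bowl 100 mm across and 45 mm high; bystander. Origin: centre of its underside.
- forceps: Forceps lying in the tray, about 120 mm long; bystander. Origin near its middle.
Things that resemble listed ones, but are neither listed nor needed, are in the scene too. What is shaped like the part that bears key_eye but blue is not meant.

How it is judged:
On the way, in this order (a step that is already met when the one before it is completed fails the run):
1. the key's blade stands in the slot of the still open lock (z of key_tip in the frame of cam_slot below -0.004 m and horizontal distance between key_tip and cam_slot below 0.01 m and value of joint cam below 1.2 rad), for 0.1 s.
2. the lock is turned home by the key's blade in its slot (z of key_tip in the frame of cam_slot below -0.004 m and horizontal distance between key_tip and cam_slot below 0.01 m and value of joint cam above 1.47 rad), for 0.1 s.
At the end, for the whole second after the job is handed in: The lock is turned to within 0.1 rad of its stop, the hook is out (at least 1.35 of 1.57 rad), and the key hangs at rest on the hook's arm: the arm runs through its eye between hinge and upturned end, the key upright within 0.35 rad (value of joint cam above 1.47 rad and value of joint hook above 1.35 rad and x of key_eye in the frame of hook_hinge between -0.088 and -0.012 m and y of key_eye in the frame of hook_hinge between -0.013 and 0.013 m and z of key_eye in the frame of hook_hinge between -0.016 and -0.003 m and angle between key_eye's own z axis and vertical below 0.35 rad and linear speed of key below 0.04 m/s); the robot touches nothing.
It fails at once if another thing on the table was moved by more than 30 mm (distance of any of luxator_a, luxator_b, tray, pot, bowl, forceps from where it was at the start of the episode above 0.03 m).
It also fails if it takes over 67 s, if anything falls off the work surface, if the arm or the gripper's body presses on something with over 40 N, if the wrist force passes 120 N, or if a joint passes its speed limit or range.

## Working session

There is one attempt and no reset: what is moved stays moved. The work goes in short steps, Python scripts to look and compute and a shell command to move; the robot and the scene stay as the last step left them, time stands still between calls to the robot, and variables do not carry over. Pictures are saved under pics/ and viewed, about 8 in all and at most 12, crops included, and the job is handed in when it is done.

```bash
mkdir -p pics
python3 - <<'E'
from rig import ctrl, eyes
import cv2,numpy as np
s=ctrl.observe();print({k:np.round(v,3).tolist() for k,v in s.items()},ctrl.hold_point_z)
for n in ["scene","top"]:
    d=eyes.get_image(n);np.savez(f"pics/{n}0.npz",**d)
    cv2.imwrite(f"pics/{n}0.png",d["color"][:,:,::-1]);print(n,d["mtx"].tolist(),np.round(d["R"],3).tolist(),d["t"], -d["R"].T@d["t"])
E
```

```text
{'clock': 0.0, 'joint_positions': [1.061, 0.218, 1.615, 0.0, 1.311, -0.112], 'joint_velocities': [0.001, 0.001, 0.0, -0.002, -0.001, 0.001], 'joint_torque': [0.0, -39.684, -30.386, -0.0, 0.01, -0.0], 'eef_pos': [0.242, 0.576, 0.303], 'ee_rot': [0.198, 0.98, -0.001, -0.0], 'contact_force': [-0.023, -0.497, -0.083], 'ft_torque': [0.026, -0.007, -0.005], 'width': 1.001} 0.0539
scene [[603.753091089194, 0.0, 319.3371985653073], [0.0, 603.753091089194, 237.08542731195521], [0.0, 0.0, 1.0]] [[0.469, 0.883, 0.002], [0.54, -0.285, -0.792], [-0.699, 0.372, -0.611]] [-0.29687238 -0.18547512  1.81467939] [ 1.50732216 -0.4661741   0.96242254]
top [[616.5621284474018, 0.0, 322.94323126210713], [0.0, 616.5621284474018, 240.12348167745625], [0.0, 0.0, 1.0]] [[0.01, -1.0, 0.012], [-0.987, -0.012, -0.157], [0.157, -0.01, -0.987]] [0.01971186 0.55285136 1.27582046] [0.34478709 0.0388853  1.34661087]
```

View pics/top0.png

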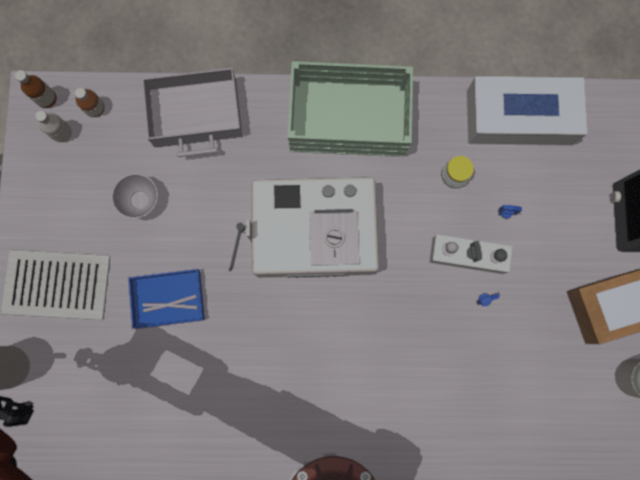

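View pics/scene0.png

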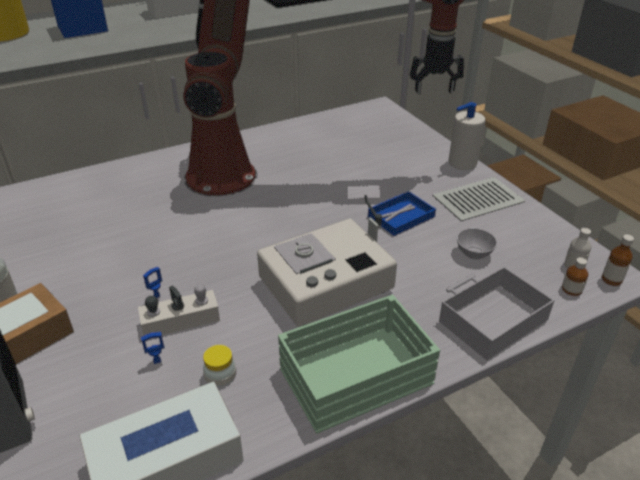

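Top view: the unit is at about (314,226), its lock at (335,238) and the hook runs (240,228)→(233,268). The stand is at (472,253), holding three items at (452,247), (475,250) and (500,255). The two blue key-shaped things at (510,211) and (487,299) are decoys. I'll enlarge the crop.

```bash
cat > h.py <<'E'
import numpy as np,cv2
from rig import ctrl,eyes
from scipy.spatial.transform import Rotation as Ro
def ray(d,u,v,fish=False):
    K=d["mtx"];x=(u-K[0,2])/K[0,0];y=(v-K[1,2])/K[1,1]
    if fish:
        th=np.hypot(x,y);k=np.sin(th)/th if th>0 else 1;r=np.array([x*k,y*k,np.cos(th)])
    else: r=np.array([x,y,1.])
    return -d["R"].T@d["t"], d["R"].T@r/np.linalg.norm(r)
def plane(d,u,v,z,fish=False):
    c,r=ray(d,u,v,fish);return c+r*(z-c[2])/r[2]
def proj(d,X,fish=False):
    p=d["R"]@np.asarray(X)+d["t"];K=d["mtx"]
    if fish:
        q=np.hypot(p[0],p[1]);th=np.arctan2(q,p[2]);a=p[:2]/q*th
    else:a=p[:2]/p[2]
    return a*K[[0,1],[0,1]]+K[:2,2]
def tri(d1,p1,d2,p2,f1=False,f2=False):
    c1,r1=ray(d1,*p1,f1);c2,r2=ray(d2,*p2,f2)
    s=np.linalg.lstsq(np.c_[r1,-r2],c2-c1,rcond=None)[0]
    a=c1+r1*s[0];b=c2+r2*s[1];return (a+b)/2,np.linalg.norm(a-b)
def crop(img,x,y,w,h,s): return cv2.resize(img[y:y+h,x:x+w],None,fx=s,fy=s,interpolation=cv2.INTER_CUBIC)
def ld(n): return dict(np.load(n))
def rows(target_tcp,Rt=None):
    """shift in tool axes (mm) and rotvec (deg) to a target tcp"""
    s=ctrl.observe();R=Ro.from_quat(s["ee_rot"])
    o=R.inv().apply(np.asarray(target_tcp)-s["eef_pos"])*1000
    a=(R.inv()*Rt).as_rotvec(degrees=True) if Rt is not None else None
    return np.round(o,1),None if a is None else np.round(a,2)
E
python3 - <<'E'
from h import *
t=ld("pics/top0.npz");s=ld("pics/scene0.npz")
a=crop(t["color"],425,222,100,50,4);b=crop(s["color"],125,260,100,80,4);c=crop(t["color"],220,170,170,120,4)[:480]
im=np.zeros((600,800,3),np.uint8);im[:200,:400]=a;im[200:520,:400]=b;c=cv2.resize(c,(400,282));im[:282,400:]=c
e=crop(s["color"],350,180,50,60,6)[:318];im[282:600,400:700]=e[:318]
cv2.imwrite("pics/c1.png",im[:,:,::-1])
def P(u,v,z):print((u,v,z),np.round(plane(t,u,v,z),3))
for u,v in [(452,247),(475,250),(500,255)]:P(u,v,.085)
for u,v in [(252,181),(374,178),(377,272),(253,274)]:P(u,v,.095)
P(335,238,.109);P(240,228,.135);P(233,268,.135)
for u,v in [(436,236),(511,245),(509,271),(433,262)]:P(u,v,.045)
E
```

```text
(452, 247, 0.085) [ 0.535 -0.241  0.085]
(475, 250, 0.085) [ 0.529 -0.289  0.085]
(500, 255, 0.085) [ 0.519 -0.341  0.085]
(252, 181, 0.095) [0.667 0.176 0.095]
(374, 178, 0.095) [ 0.677 -0.079  0.095]
(377, 272, 0.095) [ 0.48  -0.085  0.095]
(253, 274, 0.095) [0.473 0.168 0.095]
(335, 238, 0.109) [0.547 0.002 0.109]
(240, 228, 0.135) [0.561 0.192 0.135]
(233, 268, 0.135) [0.48  0.204 0.135]
(436, 236, 0.045) [ 0.564 -0.217  0.045]
(511, 245, 0.045) [ 0.547 -0.377  0.045]
(509, 271, 0.045) [ 0.491 -0.371  0.045]
(433, 262, 0.045) [ 0.508 -0.209  0.045]
```

View pics/c1.png

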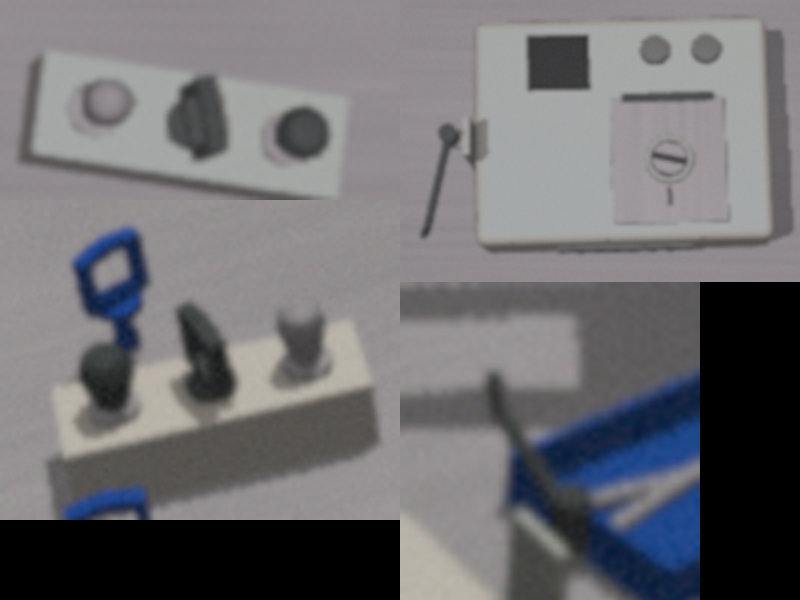

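The middle item at (475,250) is a grey flat frame with an open eye, so it is the key. The round-topped ones at (452,247) and (500,255) are the luxators, and the blue ones are decoys. The slot is at yaw ~76° and the hook is about 0.15 rad out. I'll swing the hook first with the gripper empty.

Run:
```python
from h import *
Rt=Ro.from_matrix(np.array([[0,1,0],[1,0,0],[0,0,-1.]]))
print(rows([.49,.17,.28],Rt))
```

```text
(array([-386. , -277.8,   23.2]), array([-1.200e-01,  6.000e-02,  6.721e+01]))
```

```bash
python3 -m crank '[{"tx":-0.386,"ty":-0.278,"tz":0.023,"ax":-0.12,"ay":0.06,"az":67.2,"gripper":255},{"tx":-0.386,"ty":-0.278,"tz":0.023,"ax":-0.12,"ay":0.06,"az":67.2},{"tx":-0.386,"ty":-0.278,"tz":0.023,"ax":-0.12,"ay":0.06,"az":67.2},{"tx":-0.386,"ty":-0.278,"tz":0.023,"ax":-0.12,"ay":0.06,"az":67.2},{"tx":-0.386,"ty":-0.278,"tz":0.023,"ax":-0.12,"ay":0.06,"az":67.2},{"tx":-0.386,"ty":-0.278,"tz":0.023,"ax":-0.12,"ay":0.06,"az":67.2},{"tx":-0.386,"ty":-0.278,"tz":0.023,"ax":-0.12,"ay":0.06,"az":67.2},{"tx":-0.386,"ty":-0.278,"tz":0.023,"ax":-0.12,"ay":0.06,"az":67.2}]'
python3 -m crank '[{"tx":0},{"tx":0}]'
python3 - <<'E'
from h import *
d=eyes.get_image("wrist");np.savez("pics/w1.npz",**d);cv2.imwrite("pics/w1.png",d["color"][:,:,::-1])
print(ctrl.observe()["eef_pos"],ctrl.observe()["ee_rot"],-d["R"].T@d["t"],d["mtx"][0],d["R"])
E
```

```text
[0.24185914 0.57577488 0.3028454 ] [ 1.97598841e-01  9.80282517e-01 -8.90368926e-04 -3.03302900e-04] [0.16774166 0.60671969 0.37354013] [371.64829954   0.         319.88042714] [[ 0.38771241  0.92177499 -0.00315626]
 [ 0.87636308 -0.3675456   0.31128442]
 [ 0.28577412 -0.12345486 -0.95031155]]invalid input
invalid input
```

View pics/w1.png

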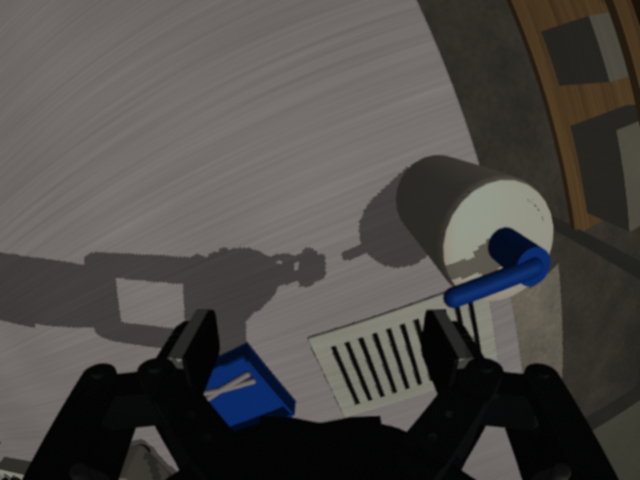

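The move was refused, so probably every key has to be given in each row. The picture shows only the start view.

```bash
python3 -m crank '[{"tx":-0.386,"ty":-0.278,"tz":0.023,"ax":0,"ay":0,"az":67.2,"gripper":255},{"tx":-0.386,"ty":-0.278,"tz":0.023,"ax":0,"ay":0,"az":67.2,"gripper":255},{"tx":-0.386,"ty":-0.278,"tz":0.023,"ax":0,"ay":0,"az":67.2,"gripper":255},{"tx":-0.386,"ty":-0.278,"tz":0.023,"ax":0,"ay":0,"az":67.2,"gripper":255},{"tx":-0.386,"ty":-0.278,"tz":0.023,"ax":0,"ay":0,"az":67.2,"gripper":255},{"tx":-0.386,"ty":-0.278,"tz":0.023,"ax":0,"ay":0,"az":67.2,"gripper":255},{"tx":-0.386,"ty":-0.278,"tz":0.023,"ax":0,"ay":0,"az":67.2,"gripper":255},{"tx":-0.386,"ty":-0.278,"tz":0.023,"ax":0,"ay":0,"az":67.2,"gripper":255}]'
```

```text
clock: 1.15
eef_pos: [0.4911, 0.1678, 0.2806]
ee_rot: [0.708, 0.706, -0.0, 0.0]
contact_force: [0.5, 0.1, 0.7]
width: -0.003
```

Run:
```python
from h import *
d=eyes.get_image("wrist");np.savez("pics/w2.npz",**d);cv2.imwrite("pics/w2.png",d["color"][:,:,::-1])
print(ctrl.observe()["eef_pos"],-d["R"].T@d["t"])
t=ld("pics/top0.npz")
for p in [(.561,.192,.135),(.48,.204,.135),(.547,.002,.109)]: print(proj(d,p,True))
```

```text
[0.49303548 0.16492046 0.28047352] [0.49110259 0.24784518 0.35139795]
[433.29397693 218.25359905]
[301.79563995 198.27520812]
[382.89158298 416.7298095 ]
```

View pics/w2.png

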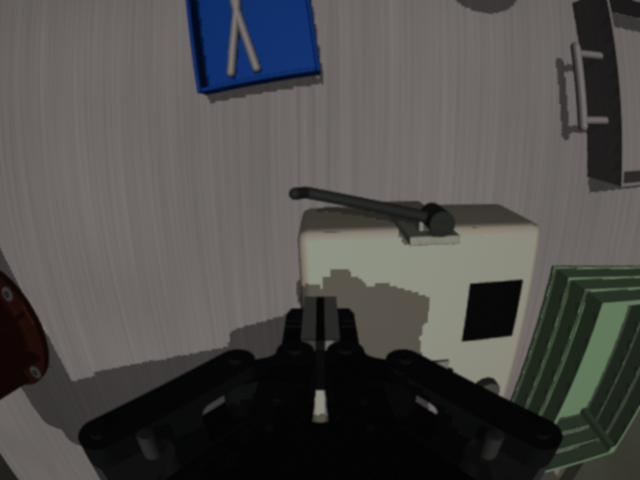

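The wrist view shows the hook's barrel top at (440,216) and its upturned tip at (298,193); the closed fingers are in front.

Run:
```python
from h import *
d=ld("pics/w2.npz")
H=plane(d,440,216,.147,True);T=plane(d,297,193,.147,True);print(H,T,np.linalg.norm(H-T))
v=T-H;th=np.arctan2(v[1],-v[0]);print("theta",th)
for a in [th,.5,1,1.3,1.5,1.6,1.65]:
    c,s=np.cos(a),np.sin(a);print(a,H[:2]+.068*np.array([-c,s])-.018*np.array([s,c]))
s=ctrl.observe();print(s["eef_pos"])
```

```text
[0.56120325 0.19651068 0.147     ] [0.47797411 0.20946603 0.147     ] 0.08423141117741047
theta 0.15441966330965656
0.15441966330965656 [0.49124387 0.18918372]
0.5 [0.49289798 0.21331513]
1 [0.50931622 0.24400526]
1.3 [0.52566928 0.25721766]
1.5 [0.53843821 0.26306707]
1.6 [0.54519649 0.26500727]
1.65 [0.5486399  0.26572168]
[0.49303548 0.16492046 0.28047352]
```

```bash
python3 -m crank '[{"tx":0,"ty":0,"tz":0.05,"ax":0,"ay":0,"az":0,"gripper":255},{"tx":0,"ty":0,"tz":0.092,"ax":0,"ay":0,"az":0,"gripper":255},{"tx":0,"ty":0,"tz":0.092,"ax":0,"ay":0,"az":0,"gripper":255}]'
```

```text
clock: 1.58
eef_pos: [0.4868, 0.1697, 0.1848]
ee_rot: [0.707, 0.707, -0.004, -0.003]
contact_force: [0.0, -0.0, 0.4]
width: -0.003
```

```bash
python3 -m crank '[{"tx":0.025,"ty":0.003,"tz":0,"ax":0,"ay":0,"az":0,"gripper":255},{"tx":0.041,"ty":0.004,"tz":0,"ax":0,"ay":0,"az":0,"gripper":255},{"tx":0.058,"ty":0.011,"tz":0,"ax":0,"ay":0,"az":0,"gripper":255},{"tx":0.070,"ty":0.019,"tz":0,"ax":0,"ay":0,"az":0,"gripper":255},{"tx":0.079,"ty":0.027,"tz":0,"ax":0,"ay":0,"az":0,"gripper":255},{"tx":0.085,"ty":0.036,"tz":0,"ax":0,"ay":0,"az":0,"gripper":255},{"tx":0.090,"ty":0.046,"tz":0,"ax":0,"ay":0,"az":0,"gripper":255},{"tx":0.090,"ty":0.046,"tz":0,"ax":0,"ay":0,"az":0,"gripper":255}]'
python3 -m crank '[{"tx":0.0,"ty":0.004,"tz":0,"ax":0,"ay":0,"az":0,"gripper":255},{"tx":0.0,"ty":0.008,"tz":0,"ax":0,"ay":0,"az":0,"gripper":255}]'
```

```text
clock: 2.58
eef_pos: [0.5373, 0.2607, 0.189]
ee_rot: [0.707, 0.707, 0.001, 0.0]
contact_force: [0.0, 0.2, -0.4]
width: -0.002
clock: 2.82
eef_pos: [0.544, 0.2603, 0.1888]
ee_rot: [0.707, 0.707, -0.0, -0.0]
contact_force: [-3.7, 1.0, 0.9]
width: -0.0
```

```bash
python3 -m crank '[{"tx":0.0,"ty":0.002,"tz":0,"ax":0,"ay":0,"az":0,"gripper":255},{"tx":0.0,"ty":0.002,"tz":0,"ax":0,"ay":0,"az":0,"gripper":255}]'
python3 -m crank '[{"tx":0.0,"ty":-0.03,"tz":0,"ax":0,"ay":0,"az":0,"gripper":255},{"tx":-0.05,"ty":-0.03,"tz":-0.06,"ax":0,"ay":0,"az":0,"gripper":0},{"tx":-0.06,"ty":-0.03,"tz":-0.09,"ax":0,"ay":0,"az":0,"gripper":0},{"tx":-0.06,"ty":-0.03,"tz":-0.09,"ax":0,"ay":0,"az":0,"gripper":0},{"tx":-0.06,"ty":-0.03,"tz":-0.09,"ax":0,"ay":0,"az":0,"gripper":0}]'
python3 - <<'E'
from h import *
d=eyes.get_image("wrist");np.savez("pics/w3.npz",**d);cv2.imwrite("pics/w3.png",d["color"][:,:,::-1])
print(ctrl.observe()["eef_pos"])
E
```

```text
clock: 3.08
eef_pos: [0.5445, 0.2604, 0.1885]
ee_rot: [0.707, 0.707, -0.002, -0.002]
contact_force: [-6.1, 0.8, 3.4]
width: -0.002
clock: 3.7
eef_pos: [0.5163, 0.2002, 0.2789]
ee_rot: [0.707, 0.707, 0.0, 0.0]
contact_force: [-0.6, -0.6, -0.9]
width: 0.844
[0.51574543 0.2003362  0.27780433]
```

View pics/w3.png

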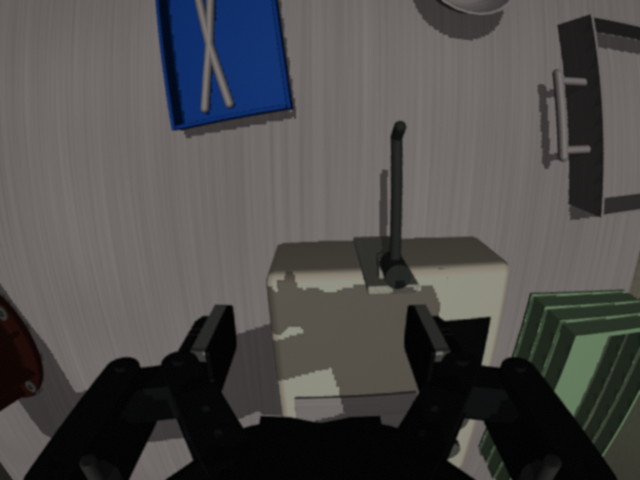

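The hook is fully out: barrel top at (398,275), tip at (399,126). Next is the key.

Run:
```python
from h import *
d=ld("pics/w3.npz")
H=plane(d,398,275,.147,True);T=plane(d,399,127,.149,True);print(H,T,np.linalg.norm(H-T))
t=ld("pics/top0.npz")
K=plane(t,477.2,251.2,.096);print(K)
a=plane(t,425+205/4,222+75/4,.096);b=plane(t,425+212/4,222+158/4,.096);print(a,b)
Rt=Ro.from_matrix(np.array([[0,1,0],[1,0,0],[0,0,-1.]]))
print(rows([K[0],K[1],.24],Rt))
```

```text
[0.56296222 0.19271353 0.147     ] [0.55864379 0.27955705 0.149     ] 0.08697382177739839
[ 0.52502278 -0.29074958  0.096     ]
[ 0.54674291 -0.28942419  0.096     ] [ 0.50372494 -0.29176878  0.096     ]
(array([-491.1,    9.3,   38. ]), array([-0.09,  0.02,  0.01]))
```

```bash
python3 -m crank '[{"tx":-0.491,"ty":0.009,"tz":0.038,"ax":0,"ay":0,"az":0,"gripper":0},{"tx":-0.491,"ty":0.009,"tz":0.038,"ax":0,"ay":0,"az":0,"gripper":0},{"tx":-0.491,"ty":0.009,"tz":0.038,"ax":0,"ay":0,"az":0,"gripper":0},{"tx":-0.491,"ty":0.009,"tz":0.038,"ax":0,"ay":0,"az":0,"gripper":0},{"tx":-0.491,"ty":0.009,"tz":0.038,"ax":0,"ay":0,"az":0,"gripper":0},{"tx":-0.491,"ty":0.009,"tz":0.038,"ax":0,"ay":0,"az":0,"gripper":0},{"tx":-0.491,"ty":0.009,"tz":0.038,"ax":0,"ay":0,"az":0,"gripper":0},{"tx":-0.491,"ty":0.009,"tz":0.038,"ax":0,"ay":0,"az":0,"gripper":0}]'
python3 -m crank '[{"tx":0,"ty":0,"tz":0,"ax":0,"ay":0,"az":0,"gripper":0},{"tx":0,"ty":0,"tz":0,"ax":0,"ay":0,"az":0,"gripper":0},{"tx":0,"ty":0,"tz":0,"ax":0,"ay":0,"az":0,"gripper":0}]'
python3 - <<'E'
from h import *
d=eyes.get_image("wrist");np.savez("pics/w4.npz",**d);cv2.imwrite("pics/w4.png",d["color"][:,:,::-1])
print(ctrl.observe()["eef_pos"],proj(d,[.525,-.29,.072],True))
E
```

```text
clock: 4.75
eef_pos: [0.5246, -0.2919, 0.2384]
ee_rot: [0.707, 0.707, -0.0, -0.002]
contact_force: [0.5, 0.2, 0.8]
width: 0.999
clock: 5.12
eef_pos: [0.5253, -0.2888, 0.24]
ee_rot: [0.706, 0.708, 0.0, -0.001]
contact_force: [0.7, 0.2, -1.0]
width: 0.999
[ 0.52542424 -0.28888518  0.2404246 ] [320.5674436  246.13936332]
```

View pics/w4.png

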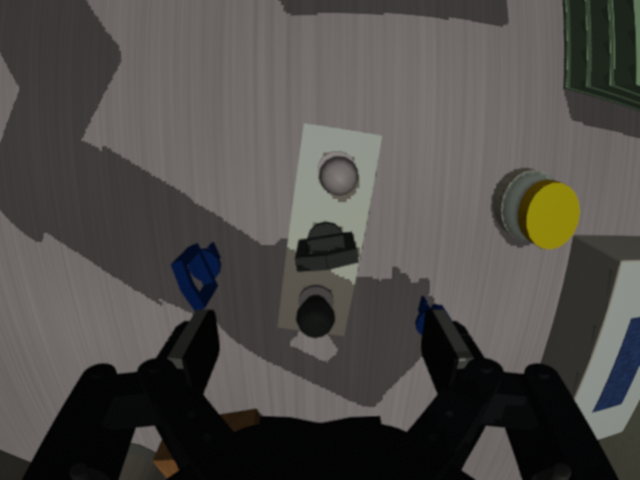

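Run:
```python
from h import *
d=ld("pics/w4.npz")
im=np.clip(crop(d["color"],280,205,100,75,8).astype(float)*2,0,255).astype(np.uint8)
for i in range(0,100,10): cv2.putText(im,str(280+i),(i*8,10),0,.4,(255,0,0),1);cv2.line(im,(i*8,0),(i*8,600),(255,0,0),1) 
for i in range(5,75,10): cv2.putText(im,str(205+i),(0,i*8),0,.4,(255,0,0),1);cv2.line(im,(0,i*8),(800,i*8),(255,0,0),1)
cv2.imwrite("pics/c4.png",im[:,:,::-1])
```

```text
(no output)
```

View pics/c4.png

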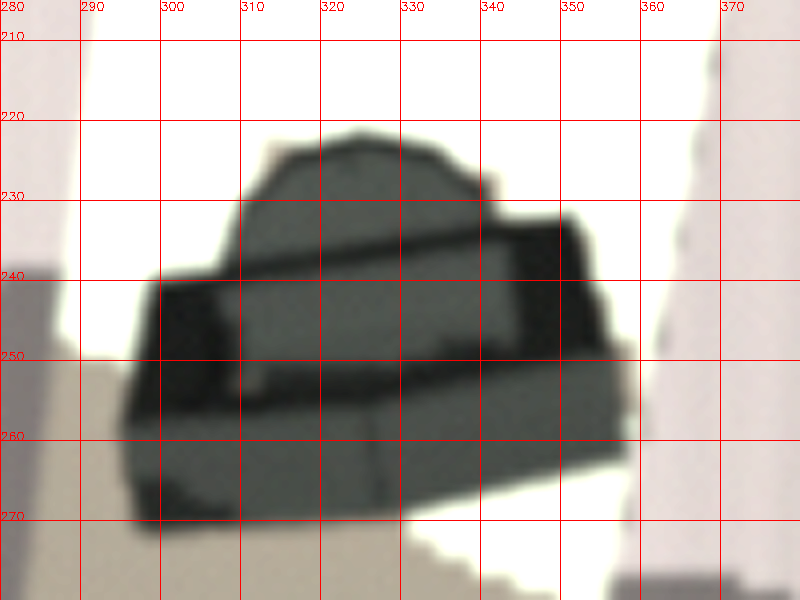

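Run:
```python
from h import *
d=ld("pics/w4.npz")
for z in (.09,.096):
  q=np.array([plane(d,u,v,z,True) for u,v in [(295.5,257.5),(355.5,249.5),(358,261.5),(297.5,271)]])
  c=q.mean(0);e=(q[1]+q[2]-q[0]-q[3])/2;print(c,np.linalg.norm(e),np.degrees(np.arctan2(e[1],e[0])),np.linalg.norm(q[0]-q[3]),np.linalg.norm(q[1]-q[2]))
  print(plane(d,326.5,262,z,True))
L=plane(d,311,230,.051,True);Rr=plane(d,341,228,.051,True);print("collar",L,Rr)
```

```text
[ 0.52881964 -0.29317664  0.09      ] 0.038854615712413026 8.968735834486159 0.009351259696746042 0.008340602051133223
[ 0.52880428 -0.29456065  0.09      ]
[ 0.52871515 -0.29088831  0.096     ] 0.03779964141923911 8.96873583448615 0.009097355793490877 0.008114139362152693
[ 0.5287002  -0.29223474  0.096     ]
collar [ 0.51800262 -0.28472668  0.051     ] [ 0.53984707 -0.2831489   0.051     ]
```

Key: centre (0.528, −0.292), width 38–39 mm, thickness 9 mm, yaw ≈9°, which all match. Grasping.

```bash
python3 -m crank '[{"tx":-0.003,"ty":0.003,"tz":0.05,"ax":0,"ay":0,"az":-8.5,"gripper":0},{"tx":-0.003,"ty":0.003,"tz":0.09,"ax":0,"ay":0,"az":-8.5,"gripper":0},{"tx":-0.003,"ty":0.003,"tz":0.114,"ax":0,"ay":0,"az":-8.5,"gripper":0},{"tx":-0.003,"ty":0.003,"tz":0.114,"ax":0,"ay":0,"az":-8.5,"gripper":0}]' 40
python3 -m crank '[{"tx":0,"ty":0,"tz":0,"ax":0,"ay":0,"az":0,"gripper":255},{"tx":0,"ty":0,"tz":0,"ax":0,"ay":0,"az":0,"gripper":255},{"tx":0,"ty":0,"tz":0,"ax":0,"ay":0,"az":0,"gripper":255},{"tx":0,"ty":0,"tz":0,"ax":0,"ay":0,"az":0,"gripper":255},{"tx":0,"ty":0,"tz":0,"ax":0,"ay":0,"az":0,"gripper":255},{"tx":0,"ty":0,"tz":0,"ax":0,"ay":0,"az":0,"gripper":255}]' 40
python3 -m crank '[{"tx":0,"ty":0,"tz":0,"ax":0,"ay":0,"az":0,"gripper":255},{"tx":0,"ty":0,"tz":0,"ax":0,"ay":0,"az":0,"gripper":255}]' 40
```

```text
clock: 5.68
eef_pos: [0.5269, -0.2912, 0.1244]
ee_rot: [0.652, 0.758, -0.0, -0.003]
contact_force: [0.7, 0.7, -0.0]
width: 1.0
clock: 6.42
eef_pos: [0.5294, -0.2943, 0.1289]
ee_rot: [0.653, 0.758, 0.0, 0.002]
contact_force: [0.1, 1.3, 6.2]
width: 0.458
clock: 6.68
eef_pos: [0.5294, -0.2943, 0.1289]
ee_rot: [0.653, 0.758, 0.0, 0.002]
contact_force: [-0.1, 0.8, 5.6]
width: 0.463
```

Width 39 mm matches the handle. Lifting, then going over the lock and turning to the slot's direction (~75°).

```bash
python3 -m crank '[{"tx":0,"ty":0,"tz":-0.05,"ax":0,"ay":0,"az":0,"gripper":255},{"tx":0,"ty":0,"tz":-0.10,"ax":0,"ay":0,"az":0,"gripper":255},{"tx":0,"ty":0,"tz":-0.145,"ax":0,"ay":0,"az":0,"gripper":255},{"tx":0,"ty":0,"tz":-0.145,"ax":0,"ay":0,"az":0,"gripper":255},{"tx":0,"ty":0,"tz":-0.145,"ax":0,"ay":0,"az":0,"gripper":255}]'
python3 - <<'E'
from h import *
a=np.radians(75);c,s=np.cos(a),np.sin(a)
Rt=Ro.from_matrix(np.array([[-s,c,0],[c,s,0],[0,0,-1.]]))
if np.linalg.det(Rt.as_matrix())<0: print("bad")
print(Rt.as_matrix(),ctrl.observe()["eef_pos"],Ro.from_quat(ctrl.observe()["ee_rot"]).as_matrix().round(3))
print(rows([.547,.002,.270],Rt))
E
```

```text
clock: 7.3
eef_pos: [0.5278, -0.2933, 0.2712]
ee_rot: [0.653, 0.758, -0.0, -0.001]
contact_force: [-0.3, 0.7, -0.6]
width: 0.459
[[-0.96592583  0.25881905  0.        ]
 [ 0.25881905  0.96592583  0.        ]
 [ 0.          0.         -1.        ]] [ 0.52778048 -0.29334     0.27116026] [[-0.148  0.989 -0.001]
 [ 0.989  0.148  0.001]
 [ 0.001 -0.001 -1.   ]]
(array([289.3,  62.7,   1.4]), array([-2.00e-02, -7.00e-02, -6.65e+01]))
```

```bash
python3 -m crank '[{"tx":0.289,"ty":0.063,"tz":0,"ax":0,"ay":0,"az":-66.5,"gripper":255},{"tx":0.289,"ty":0.063,"tz":0,"ax":0,"ay":0,"az":-66.5,"gripper":255},{"tx":0.289,"ty":0.063,"tz":0,"ax":0,"ay":0,"az":-66.5,"gripper":255},{"tx":0.289,"ty":0.063,"tz":0,"ax":0,"ay":0,"az":-66.5,"gripper":255},{"tx":0.289,"ty":0.063,"tz":0,"ax":0,"ay":0,"az":-66.5,"gripper":255},{"tx":0.289,"ty":0.063,"tz":0,"ax":0,"ay":0,"az":-66.5,"gripper":255},{"tx":0.289,"ty":0.063,"tz":0,"ax":0,"ay":0,"az":-66.5,"gripper":255},{"tx":0.289,"ty":0.063,"tz":0,"ax":0,"ay":0,"az":-66.5,"gripper":255}]'
python3 -m crank '[{"tx":0,"ty":0,"tz":0,"ax":0,"ay":0,"az":0,"gripper":255},{"tx":0,"ty":0,"tz":0,"ax":0,"ay":0,"az":0,"gripper":255},{"tx":0,"ty":0,"tz":0,"ax":0,"ay":0,"az":0,"gripper":255}]'
python3 - <<'E'
from h import *
d=eyes.get_image("wrist");np.savez("pics/w5.npz",**d)
s=ctrl.observe();p=s["eef_pos"];R=Ro.from_quat(s["ee_rot"]).as_matrix();print(p)
tip=p+R[:,2]*.118;eye=p+R[:,2]*.057
print("tip",tip,proj(d,tip,True),"eye",proj(d,eye,True),"slot",proj(d,[.547,.002,.109],True))
x,y=220,220
im=np.clip(crop(d["color"],x,y,200,150,4).astype(float)*1.5,0,255).astype(np.uint8)
for i in range(0,200,20): cv2.putText(im,str(x+i),(i*4,10),0,.4,(255,0,0),1)
for i in range(0,150,20): cv2.putText(im,str(y+i),(0,i*4+4),0,.4,(255,0,0),1)
cv2.imwrite("pics/c5.png",im[:,:,::-1])
E
```

```text
clock: 8.3
eef_pos: [0.5472, 0.0012, 0.2704]
ee_rot: [0.132, 0.991, -0.0, -0.001]
contact_force: [0.4, 0.0, -1.1]
width: 0.46
clock: 8.68
eef_pos: [0.5479, 0.0012, 0.272]
ee_rot: [0.131, 0.991, 0.0, 0.0]
contact_force: [-1.4, 0.0, -0.8]
width: 0.456
[0.54793304 0.00126419 0.27199726]
tip [0.54795381 0.00126587 0.15399727] [320.78579014 274.08173822] eye [320.98934749 333.11097592] slot [321.38088158 245.98793932]
```

View pics/c5.png

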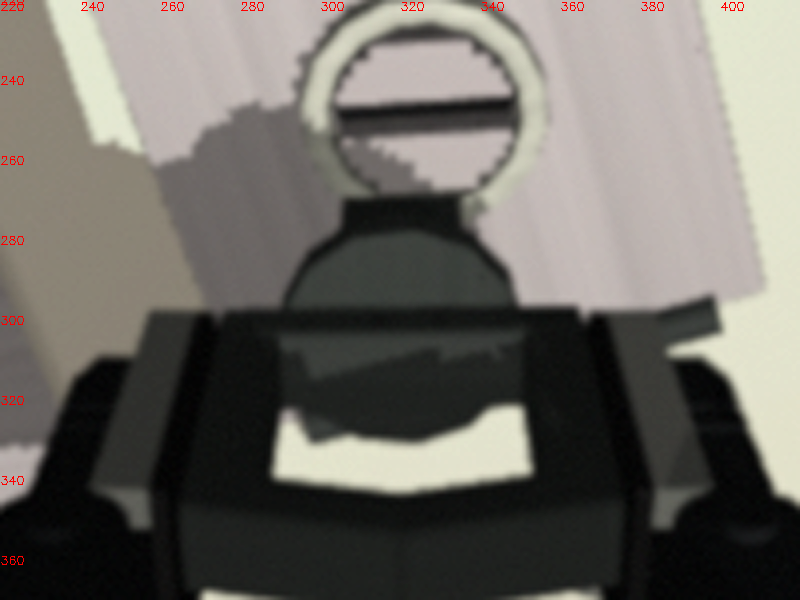

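The key sits upright and centred in the pads. The blade end spans (305–335, 269) and the slot runs (304,250)→(349,248). Computing the offset.

Run:
```python
from h import *
d=ld("pics/w5.npz");s=ctrl.observe();p=s["eef_pos"];R=Ro.from_quat(s["ee_rot"]).as_matrix()
a=plane(d,303.9,250.4,.109,True);b=plane(d,348.7,247.7,.109,True);m=(a+b)/2;e=b-a
print(m,np.linalg.norm(e),np.degrees(np.arctan2(-e[1],-e[0])),np.degrees(np.arctan2(e[1],e[0])))
print("toolyaw",np.degrees(np.arctan2(R[1,1],R[0,1])))
# near bottom edge of blade at tip height
z=p[2]-.118
q=[plane(d,u,v,z,True) for u,v in [(305.5,270),(335.5,268.9)]]
t=(q[0]+q[1])/2-R[:,0]*.0015;f=q[1]-q[0];print("tip",t,np.linalg.norm(f),np.degrees(np.arctan2(f[1],f[0])),"ideal",p+R[:,2]*.118)
print("shift tool mm",R.T@(m-t)*1000, "vs ideal",R.T@(m-p)*1000)
```

```text
[0.54993748 0.00460186 0.109     ] 0.0299378132304202 -101.41846434275544 78.58153565724456
toolyaw 74.9599510696716
tip [0.54669874 0.00143529 0.15399751] 0.016485938171093242 77.21213305719726 ideal [0.54795381 0.00126587 0.15399727]
shift tool mm [-2.29860586  3.89584602 44.99812872] vs ideal [ -1.04256433   3.73377885 162.99766269]
```

```bash
python3 -m crank '[{"tx":-0.0017,"ty":0.0038,"tz":0,"ax":0,"ay":0,"az":-2.5,"gripper":255},{"tx":-0.0017,"ty":0.0038,"tz":0.02,"ax":0,"ay":0,"az":-2.5,"gripper":255},{"tx":-0.0017,"ty":0.0038,"tz":0.038,"ax":0,"ay":0,"az":-2.5,"gripper":255},{"tx":-0.0017,"ty":0.0038,"tz":0.046,"ax":0,"ay":0,"az":-2.5,"gripper":255},{"tx":-0.0017,"ty":0.0038,"tz":0.048,"ax":0,"ay":0,"az":-2.5,"gripper":255},{"tx":-0.0017,"ty":0.0038,"tz":0.049,"ax":0,"ay":0,"az":-2.5,"gripper":255},{"tx":-0.0017,"ty":0.0038,"tz":0.049,"ax":0,"ay":0,"az":-2.5,"gripper":255}]'
python3 -m crank '[{"tx":0,"ty":0,"tz":0.003,"ax":0,"ay":0,"az":0,"gripper":255},{"tx":0,"ty":0,"tz":0.003,"ax":0,"ay":0,"az":0,"gripper":255}]'
```

```text
clock: 9.6
eef_pos: [0.5508, 0.0047, 0.2234]
ee_rot: [0.109, 0.994, -0.0, 0.0]
contact_force: [-0.6, -0.3, -1.3]
width: 0.457
clock: 9.85
eef_pos: [0.5504, 0.0048, 0.2198]
ee_rot: [0.109, 0.994, -0.0, -0.0]
contact_force: [-0.1, 0.3, 0.1]
width: 0.46
```

No upward force with the tip ~7 mm below the mouth, so the blade is in the slot. Turning clockwise.

```bash
python3 -m crank '[{"tx":0,"ty":0,"tz":0,"ax":0,"ay":0,"az":9,"gripper":255},{"tx":0,"ty":0,"tz":0,"ax":0,"ay":0,"az":18,"gripper":255},{"tx":0,"ty":0,"tz":0,"ax":0,"ay":0,"az":27,"gripper":255},{"tx":0,"ty":0,"tz":0,"ax":0,"ay":0,"az":36,"gripper":255},{"tx":0,"ty":0,"tz":0,"ax":0,"ay":0,"az":45,"gripper":255},{"tx":0,"ty":0,"tz":0,"ax":0,"ay":0,"az":54,"gripper":255},{"tx":0,"ty":0,"tz":0,"ax":0,"ay":0,"az":63,"gripper":255},{"tx":0,"ty":0,"tz":0,"ax":0,"ay":0,"az":70,"gripper":255}]'
python3 -m crank '[{"tx":0,"ty":0,"tz":0,"ax":0,"ay":0,"az":8,"gripper":255},{"tx":0,"ty":0,"tz":0,"ax":0,"ay":0,"az":14,"gripper":255},{"tx":0,"ty":0,"tz":0,"ax":0,"ay":0,"az":17,"gripper":255},{"tx":0,"ty":0,"tz":0,"ax":0,"ay":0,"az":17,"gripper":255}]'
python3 -c "
from h import *
s=ctrl.observe();print(s['contact_force'],s['ft_torque'],s['eef_pos'],Ro.from_quat(s['ee_rot']).as_matrix()[:,1])"
```

```text
clock: 10.85
eef_pos: [0.5505, 0.0037, 0.2201]
ee_rot: [0.661, 0.751, -0.001, 0.001]
contact_force: [0.1, -2.6, 0.0]
width: 0.457
clock: 11.35
eef_pos: [0.5503, 0.0038, 0.22]
ee_rot: [0.763, 0.647, -0.001, 0.001]
contact_force: [-2.2, -3.8, 0.8]
width: 0.465
[-2.18695986 -3.76382886  0.76800474] [-0.84682419  0.35833428  0.00456415] [0.55025585 0.00378784 0.22003856] [ 9.86504063e-01 -1.63736076e-01 -4.80334125e-04]
```

```bash
python3 -m crank '[{"tx":0,"ty":0,"tz":0,"ax":0,"ay":0,"az":3,"gripper":255},{"tx":0,"ty":0,"tz":0,"ax":0,"ay":0,"az":5,"gripper":255},{"tx":0,"ty":0,"tz":0,"ax":0,"ay":0,"az":5,"gripper":255}]'
python3 - <<'E'
from h import *
s=ctrl.observe();print(s['contact_force'],s['ft_torque'],Ro.from_quat(s['ee_rot']).as_matrix()[:,1])
d=eyes.get_image("wrist");np.savez("pics/w6.npz",**d)
x,y=220,220
im=np.clip(crop(d["color"],x,y,200,150,4).astype(float)*1.5,0,255).astype(np.uint8)
for i in range(0,200,20): cv2.putText(im,str(x+i),(i*4,10),0,.4,(255,0,0),1)
for i in range(0,150,20): cv2.putText(im,str(y+i),(0,i*4+4),0,.4,(255,0,0),1)
cv2.imwrite("pics/c6.png",im[:,:,::-1])
E
```

```text
clock: 11.72
eef_pos: [0.5502, 0.0039, 0.22]
ee_rot: [0.79, 0.613, -0.001, 0.001]
contact_force: [-2.2, -4.7, 0.8]
width: 0.46
[-2.21334119 -4.6758452   0.83700099] [-1.10367541  0.46556654  0.03960754] [ 9.68352969e-01 -2.49584184e-01 -5.12009335e-04]
```

View pics/c6.png

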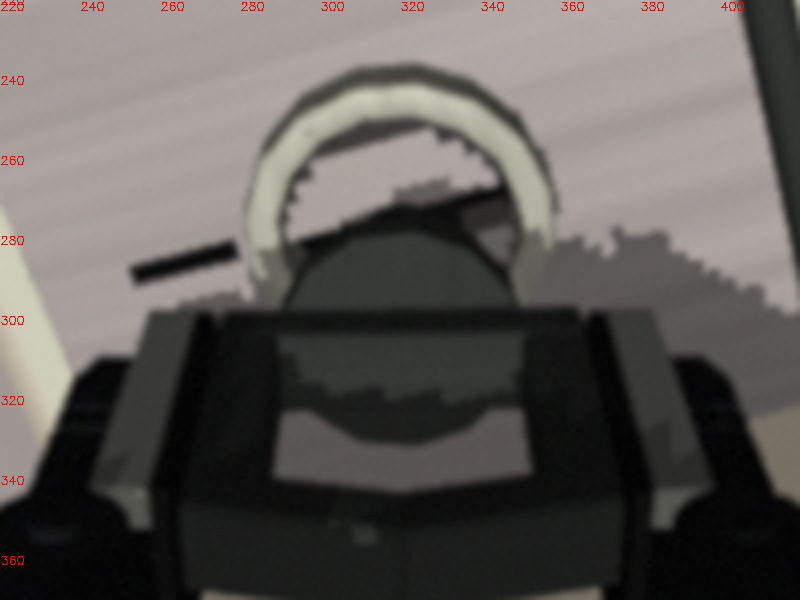

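The slot edge (294,281)→(346,267) runs parallel to the index line (253,289)→(279,282), so the lock is nearly home. One more push to feel the stop.

```bash
python3 - <<'E'
from h import *
d=ld("pics/w6.npz")
def an(p,q,z):
    e=plane(d,*q,z,True)-plane(d,*p,z,True);return np.degrees(np.arctan2(e[1],e[0]))
print("slot",an((294,281),(346,267.3),.109),"index",an((253,288.5),(279,282),.1))
E
python3 -m crank '[{"tx":0,"ty":0,"tz":0,"ax":0,"ay":0,"az":2,"gripper":255},{"tx":0,"ty":0,"tz":0,"ax":0,"ay":0,"az":4,"gripper":255},{"tx":0,"ty":0,"tz":0,"ax":0,"ay":0,"az":4,"gripper":255}]'
python3 -c "
from h import *
s=ctrl.observe();print(s['ft_torque'],Ro.from_quat(s['ee_rot']).as_matrix()[:,1])"
```

```text
slot 1.5818167708051816 index 1.2256754323150205
clock: 12.15
eef_pos: [0.5501, 0.0039, 0.22]
ee_rot: [0.811, 0.585, -0.001, 0.001]
contact_force: [-1.9, -5.5, 1.4]
width: 0.456
[-1.06796888  0.53199987  0.10736038] [ 9.48713720e-01 -3.16135828e-01 -6.44651027e-04]
```

Torque rises at the stop and the slot (1.6°) lines up with the index line (1.2°): locked. Backing off, lifting, and going beyond the hook's end.

```bash
python3 -m crank '[{"tx":0,"ty":0,"tz":0,"ax":0,"ay":0,"az":-10,"gripper":255},{"tx":0,"ty":0,"tz":0,"ax":0,"ay":0,"az":-17,"gripper":255},{"tx":0,"ty":0,"tz":-0.004,"ax":0,"ay":0,"az":-19,"gripper":255},{"tx":0,"ty":0,"tz":-0.02,"ax":0,"ay":0,"az":-20,"gripper":255},{"tx":0,"ty":0,"tz":-0.05,"ax":0,"ay":0,"az":-20.3,"gripper":255},{"tx":0,"ty":0,"tz":-0.09,"ax":0,"ay":0,"az":-20.3,"gripper":255},{"tx":0,"ty":0,"tz":-0.09,"ax":0,"ay":0,"az":-20.3,"gripper":255},{"tx":0,"ty":0,"tz":-0.09,"ax":0,"ay":0,"az":-20.3,"gripper":255}]'
python3 - <<'E'
from h import *
s=ctrl.observe();R=Ro.from_quat(s["ee_rot"]);print(R.as_matrix()[:,1],s["ft_torque"])
a=np.radians(2);c,q=np.cos(a),np.sin(a)
Rt=Ro.from_matrix(np.array([[-q,c,0],[c,q,0],[0,0,-1.]]))
print(rows([.558,.314,.31],Rt))
E
```

```text
clock: 13.15
eef_pos: [0.5505, 0.0052, 0.3104]
ee_rot: [0.696, 0.718, 0.001, 0.0]
contact_force: [-0.4, 0.6, -0.6]
width: 0.456
[9.99507439e-01 3.13686401e-02 9.42230638e-04] [0.0281626  0.0840902  0.00179524]
(array([308.4,  17.2,   0.6]), array([ 0.05, -0.05, -0.2 ]))
```

```bash
python3 -m crank '[{"tx":0.308,"ty":0.017,"tz":0,"ax":0,"ay":0,"az":0,"gripper":255},{"tx":0.308,"ty":0.017,"tz":0,"ax":0,"ay":0,"az":0,"gripper":255},{"tx":0.308,"ty":0.017,"tz":0,"ax":0,"ay":0,"az":0,"gripper":255},{"tx":0.308,"ty":0.017,"tz":0,"ax":0,"ay":0,"az":0,"gripper":255},{"tx":0.308,"ty":0.017,"tz":0,"ax":0,"ay":0,"az":0,"gripper":255},{"tx":0.308,"ty":0.017,"tz":0,"ax":0,"ay":0,"az":0,"gripper":255},{"tx":0.308,"ty":0.017,"tz":0.02,"ax":0,"ay":0,"az":0,"gripper":255},{"tx":0.308,"ty":0.017,"tz":0.06,"ax":0,"ay":0,"az":0,"gripper":255}]'
python3 -m crank '[{"tx":0,"ty":0,"tz":0.035,"ax":0,"ay":0,"az":0,"gripper":255},{"tx":0,"ty":0,"tz":0.053,"ax":0,"ay":0,"az":0,"gripper":255},{"tx":0,"ty":0,"tz":0.053,"ax":0,"ay":0,"az":0,"gripper":255},{"tx":0,"ty":0,"tz":0.053,"ax":0,"ay":0,"az":0,"gripper":255}]'
python3 - <<'E'
from h import *
d=eyes.get_image("wrist");np.savez("pics/w7.npz",**d)
s=ctrl.observe();p=s["eef_pos"];print(p)
print([proj(d,q,True).round() for q in [(.562,.194,.135),(.559,.28,.135),p-[0,0,.057]]])
x,y=220,220
im=np.clip(crop(d["color"],x,y,200,150,4).astype(float)*1.6,0,255).astype(np.uint8)
for i in range(0,200,20): cv2.putText(im,str(x+i),(i*4,10),0,.4,(255,0,0),1)
for i in range(0,150,20): cv2.putText(im,str(y+i),(0,i*4+4),0,.4,(255,0,0),1)
cv2.imwrite("pics/c7.png",im[:,:,::-1])
E
```

```text
clock: 14.15
eef_pos: [0.5586, 0.312, 0.2496]
ee_rot: [0.696, 0.718, 0.001, 0.001]
contact_force: [0.2, 0.2, -1.4]
width: 0.46
clock: 14.65
eef_pos: [0.5588, 0.313, 0.1983]
ee_rot: [0.696, 0.718, 0.001, 0.0]
contact_force: [-0.4, -0.3, 0.1]
width: 0.463
[0.55906151 0.31331518 0.19893447]
[array([320., 488.]), array([319., 384.]), array([321., 332.])]
```

View pics/c7.png

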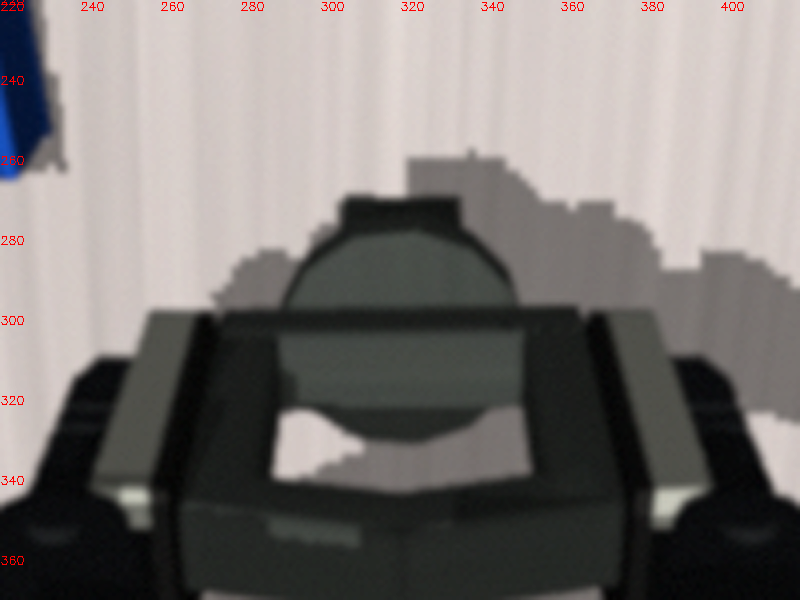

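The key is still square in the grip. The hook is hidden behind it, so I'll check the eye's height against its visible inner edges.

Run:
```python
from h import *
d=ld("pics/w7.npz");s=ctrl.observe();p=s["eef_pos"];print(p)
for o in (.053,.055,.057,.059,.061):
    e=p-[0,0,o];print(o,"near top-of-lower-bar",proj(d,e+[0,.005,-.014],True)[1].round(1),"near lower bar bottom",proj(d,e+[0,.005,-.021],True)[1].round(1),"far upper-bar underside",proj(d,e+[0,-.005,.014],True)[1].round(1),"near top-bar underside",proj(d,e+[0,.005,.014],True)[1].round(1))
```

```text
[0.55906151 0.31331518 0.19893447]
0.053 near top-of-lower-bar 309.5 near lower bar bottom 301.8 far upper-bar underside 369.3 near top-bar underside 347.1
0.055 near top-of-lower-bar 307.2 near lower bar bottom 299.7 far upper-bar underside 366.0 near top-bar underside 344.0
0.057 near top-of-lower-bar 305.0 near lower bar bottom 297.7 far upper-bar underside 362.9 near top-bar underside 340.9
0.059 near top-of-lower-bar 302.9 near lower bar bottom 295.7 far upper-bar underside 359.7 near top-bar underside 337.9
0.061 near top-of-lower-bar 300.8 near lower bar bottom 293.8 far upper-bar underside 356.7 near top-bar underside 335.0
```

The rows match an offset of 57 mm, so the eye is at z 0.142. Lowering 1.5 mm and threading.

```bash
python3 -m crank '[{"tx":0,"ty":0,"tz":0.0015,"ax":0,"ay":0,"az":0,"gripper":255},{"tx":-0.012,"ty":0.001,"tz":0.0015,"ax":0,"ay":0,"az":0,"gripper":255},{"tx":-0.022,"ty":0.001,"tz":0.0015,"ax":0,"ay":0,"az":0,"gripper":255},{"tx":-0.030,"ty":0.001,"tz":0.0015,"ax":0,"ay":0,"az":0,"gripper":255},{"tx":-0.038,"ty":0.002,"tz":0.0015,"ax":0,"ay":0,"az":0,"gripper":255},{"tx":-0.046,"ty":0.002,"tz":0.0015,"ax":0,"ay":0,"az":0,"gripper":255},{"tx":-0.054,"ty":0.002,"tz":0.0015,"ax":0,"ay":0,"az":0,"gripper":255},{"tx":-0.054,"ty":0.002,"tz":0.0015,"ax":0,"ay":0,"az":0,"gripper":255}]'
```

```text
clock: 15.7
eef_pos: [0.5615, 0.2586, 0.1953]
ee_rot: [0.696, 0.718, -0.0, -0.0]
contact_force: [-0.8, -0.5, -1.0]
width: 0.456
```

```bash
python3 -m crank '[{"tx":-0.008,"ty":0,"tz":0,"ax":0,"ay":0,"az":0,"gripper":255},{"tx":-0.015,"ty":0,"tz":0,"ax":0,"ay":0,"az":0,"gripper":255},{"tx":-0.015,"ty":0,"tz":0.007,"ax":0,"ay":0,"az":0,"gripper":255},{"tx":-0.015,"ty":0,"tz":0.011,"ax":0,"ay":0,"az":0,"gripper":255},{"tx":-0.015,"ty":0,"tz":0.0125,"ax":0,"ay":0,"az":0,"gripper":255},{"tx":-0.015,"ty":0,"tz":0.0125,"ax":0,"ay":0,"az":0,"gripper":255}]'
python3 -m crank '[{"tx":0,"ty":0,"tz":0.0015,"ax":0,"ay":0,"az":0,"gripper":255},{"tx":0,"ty":0,"tz":0.0015,"ax":0,"ay":0,"az":0,"gripper":255}]'
```

```text
clock: 16.45
eef_pos: [0.5618, 0.2444, 0.1826]
ee_rot: [0.696, 0.718, -0.0, -0.0]
contact_force: [0.6, 0.4, -1.3]
width: 0.463
clock: 16.7
eef_pos: [0.562, 0.2443, 0.1814]
ee_rot: [0.696, 0.718, 0.0, 0.0]
contact_force: [-0.7, 0.6, -0.3]
width: 0.46
```

```bash
python3 -m crank '[{"tx":0,"ty":0,"tz":0.001,"ax":0,"ay":0,"az":0,"gripper":255},{"tx":0,"ty":0,"tz":0.001,"ax":0,"ay":0,"az":0,"gripper":255}]'
python3 -m crank '[{"tx":0,"ty":0,"tz":0.001,"ax":0,"ay":0,"az":0,"gripper":255},{"tx":0,"ty":0,"tz":0.001,"ax":0,"ay":0,"az":0,"gripper":255}]'
```

```text
clock: 16.95
eef_pos: [0.5619, 0.2442, 0.1803]
ee_rot: [0.696, 0.718, -0.0, -0.0]
contact_force: [0.3, 0.3, 0.3]
width: 0.459
clock: 17.2
eef_pos: [0.5621, 0.2443, 0.1797]
ee_rot: [0.696, 0.718, 0.0, 0.0]
contact_force: [-0.6, 0.2, 0.4]
width: 0.462
```

```bash
python3 -m crank '[{"tx":0,"ty":0,"tz":0.001,"ax":0,"ay":0,"az":0,"gripper":255},{"tx":0,"ty":0,"tz":0.001,"ax":0,"ay":0,"az":0,"gripper":255}]'
python3 -m crank '[{"tx":0,"ty":0,"tz":0.001,"ax":0,"ay":0,"az":0,"gripper":255},{"tx":0,"ty":0,"tz":0.001,"ax":0,"ay":0,"az":0,"gripper":255}]'
python3 - <<'E'
from h import *
d=eyes.get_image("wrist");np.savez("pics/w8.npz",**d)
x,y=220,220
im=np.clip(crop(d["color"],x,y,200,150,4).astype(float)*1.6,0,255).astype(np.uint8)
cv2.imwrite("pics/c8.png",im[:,:,::-1])
E
```

```text
clock: 17.45
eef_pos: [0.5622, 0.2443, 0.1794]
ee_rot: [0.696, 0.718, 0.0, 0.0]
contact_force: [-2.4, -1.5, 5.1]
width: 0.46
clock: 17.7
eef_pos: [0.5623, 0.2443, 0.1792]
ee_rot: [0.696, 0.718, 0.0, 0.0]
contact_force: [-3.8, -1.6, 8.5]
width: 0.46
```

Contact: 8.5 N upward, the eye's top is on the arm. Easing up 1.5 mm, then releasing.

```bash
python3 -m crank '[{"tx":0,"ty":0,"tz":-0.0015,"ax":0,"ay":0,"az":0,"gripper":255},{"tx":0,"ty":0,"tz":-0.0015,"ax":0,"ay":0,"az":0,"gripper":255}]' 20
python3 -m crank '[{"tx":0,"ty":0,"tz":0,"ax":0,"ay":0,"az":0,"gripper":120},{"tx":0,"ty":0,"tz":0,"ax":0,"ay":0,"az":0,"gripper":100},{"tx":0,"ty":0,"tz":0,"ax":0,"ay":0,"az":0,"gripper":60},{"tx":0,"ty":0,"tz":0,"ax":0,"ay":0,"az":0,"gripper":0},{"tx":0,"ty":0,"tz":0,"ax":0,"ay":0,"az":0,"gripper":0},{"tx":0,"ty":0,"tz":0,"ax":0,"ay":0,"az":0,"gripper":0},{"tx":0,"ty":0,"tz":0,"ax":0,"ay":0,"az":0,"gripper":0}]' 20
python3 -m crank '[{"tx":0,"ty":0,"tz":-0.03,"ax":0,"ay":0,"az":0,"gripper":0},{"tx":0,"ty":0,"tz":-0.07,"ax":0,"ay":0,"az":0,"gripper":0},{"tx":0,"ty":0,"tz":-0.12,"ax":0,"ay":0,"az":0,"gripper":0},{"tx":0,"ty":0,"tz":-0.12,"ax":0,"ay":0,"az":0,"gripper":0},{"tx":0,"ty":0,"tz":-0.12,"ax":0,"ay":0,"az":0,"gripper":0},{"tx":0,"ty":0,"tz":-0.12,"ax":0,"ay":0,"az":0,"gripper":0},{"tx":0,"ty":0,"tz":-0.12,"ax":0,"ay":0,"az":0,"gripper":0},{"tx":0,"ty":0,"tz":-0.12,"ax":0,"ay":0,"az":0,"gripper":0}]'
python3 - <<'E'
from h import *
w=eyes.get_image("wrist");s=eyes.get_image("scene");t=eyes.get_image("top")
for n,d in zip(["wf","sf","tf"],[w,s,t]): np.savez(f"pics/{n}.npz",**d)
im=np.zeros((600,800,3),np.uint8)
im[:450,:400]=cv2.resize(w["color"],(600,450))[:,120:520]
im[:300,400:]=crop(s["color"],335,175,80,60,5)
im[300:,400:]=crop(t["color"],210,150,160,120,2.5)
im=np.clip(im*1.4,0,255).astype(np.uint8)
cv2.imwrite("pics/cf.png",im[:,:,::-1])
E
```

```text
clock: 18.0
eef_pos: [0.5621, 0.2443, 0.1794]
ee_rot: [0.696, 0.718, 0.0, 0.0]
contact_force: [-1.4, -0.6, 4.8]
width: 0.461
clock: 18.88
eef_pos: [0.562, 0.2443, 0.1789]
ee_rot: [0.696, 0.718, 0.0, 0.0]
contact_force: [0.4, -0.3, -0.7]
width: 1.0
clock: 19.88
eef_pos: [0.5616, 0.2441, 0.2978]
ee_rot: [0.696, 0.718, -0.001, -0.0]
contact_force: [-0.3, 0.4, 0.1]
width: 1.0
```

View pics/cf.png

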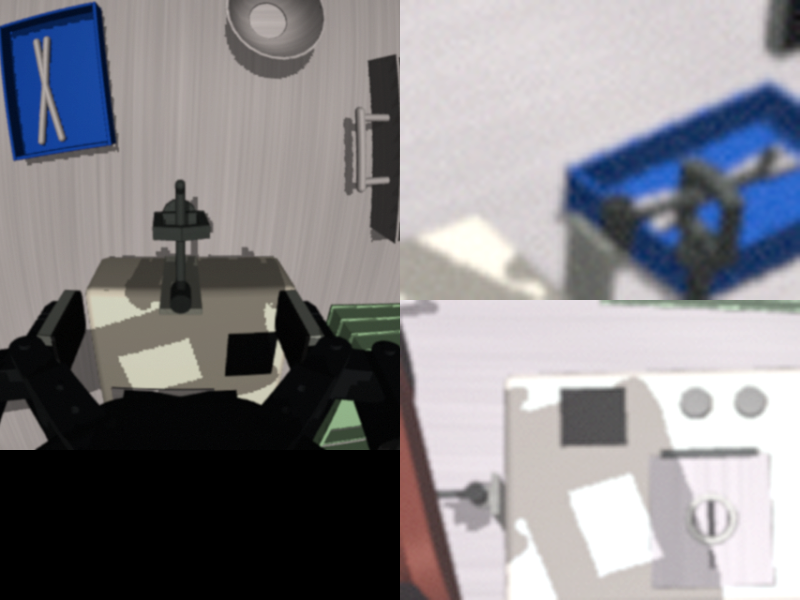

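In the final views the key hangs on the hook with the arm through its eye, the hook points straight out, and the slot lines up with the index line. I'll let it settle, confirm it is still, and hand in.

```bash
python3 -m crank '[{"tx":0,"ty":0,"tz":0,"ax":0,"ay":0,"az":0,"gripper":0},{"tx":0,"ty":0,"tz":0,"ax":0,"ay":0,"az":0,"gripper":0},{"tx":0,"ty":0,"tz":0,"ax":0,"ay":0,"az":0,"gripper":0},{"tx":0,"ty":0,"tz":0,"ax":0,"ay":0,"az":0,"gripper":0},{"tx":0,"ty":0,"tz":0,"ax":0,"ay":0,"az":0,"gripper":0},{"tx":0,"ty":0,"tz":0,"ax":0,"ay":0,"az":0,"gripper":0},{"tx":0,"ty":0,"tz":0,"ax":0,"ay":0,"az":0,"gripper":0},{"tx":0,"ty":0,"tz":0,"ax":0,"ay":0,"az":0,"gripper":0}]'
python3 - <<'E'
from h import *
a=ld("pics/wf.npz")["color"];
b=eyes.get_image("wrist")["color"];eyes.get_image("wrist");c=eyes.get_image("wrist")["color"]
f=lambda p,q:np.abs(p[185:300,270:350].astype(int)-q[185:300,270:350]).mean()
print(f(a,b),f(b,c))
d=ld("pics/wf.npz")
H=plane(d,(180+120)/600*640,298/450*480,.147,True);T=plane(d,(180+120)/600*640,185/450*480,.149,True);print(H,T)
if f(b,c)<3: print(ctrl.sign_off())
E
```

```text
clock: 21.02
eef_pos: [0.562, 0.2442, 0.2989]
ee_rot: [0.696, 0.718, -0.0, 0.0]
contact_force: [0.4, -1.0, -0.6]
width: 1.001
2.7976811594202897 0.5230072463768116
[0.56237183 0.19671908 0.147     ] [0.55976558 0.28015546 0.149     ]
the job is handed in; nothing more can be done
None
```

The job is handed in at about 21 s of the 67 s allowed. I swung the hook out to its stop with the closed fingers and took the steel key from the stand's middle well. I then turned the lock clockwise to its stop and hung the key on the hook by its eye.

**Last checks**
- **Lock:** the slot measured 1.6° against 1.2° for the index line. The turning torque rose from about 0.005 to 0.11 N m over the last turn, which I read as the stop. In the final top view the slot still lies along the index line.
- **Hook:** it points along the unit's left at about 92°, against about 91° for the unit's own left, so it is at its stop.
- **Key:** the arm passes through the eye about 50 mm from the hinge. Two pictures about 0.1 s apart showed it nearly still. It hangs turned slightly about the vertical.
- **Robot:** the gripper is open and well above everything, with no contact force.
- **Other things:** the tray, forceps and bowl look unmoved in the final pictures. I did not re-measure the luxators or the pot; a 6 N upward force while gripping the key in the stand went unexplained.

No check failed or disagreed. The first move call was refused because its rows were incomplete, and nothing moved then.

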